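Pack the takeaway order into its carton

TASK

Pack this order into the cardboard carton: stand the green-sticker pickle jar in the middle of the green mat, the red-sticker beet jar in the middle of the red mat and the soup tub in the middle of the blue checked mat, then stand the yellow-sticker sauce cup centrally on top of the soup tub's lid. Set everything down upright and gently, without dropping or tipping it over. Leave the black-lidded jar and the black-lidded cup, which belong to another order, where they stand.

Things in the scene. Friction and masses are not known exactly. Their poses are not given: they have to be found in the camera images.
- pickle_jar_center (a point): glass jar, dark green pickles inside, white lid with a green round sticker on top. Upright cylinder 56 mm in diameter (lid too), 68 mm tall, about 0.2 kg. Stands upright on the table at the start. Point: its centre, half-way up; z up.
- beet_jar_center (a point): glass jar, dark red beets inside, white lid with a red round sticker on top. Upright cylinder 56 mm in diameter (lid too), 68 mm tall, about 0.2 kg. Stands upright on the table at the start. Point: its centre, half-way up; z up.
- soup_tub_center (a point): large white paper soup tub with a blue band round it, white flat lid with a blue round sticker on top. Upright cylinder 72 mm tall, 62 mm in diameter, with the lid (top 10 mm) 64 mm in diameter; about 0.33 kg. Stands upright on the table at the start. Point: its centre, half-way up; z up.
- sauce_cup_center (a point): small white paper sauce cup, white flat lid with a yellow round sticker on top. Upright cylinder 50 mm tall, 50 mm in diameter, with the lid (top 10 mm) 52 mm in diameter; about 0.11 kg. Stands upright on the table at the start. Point: its centre, half-way up; z up.
- black_jar_center (a point): glass jar, the look-alike: dark green pickles inside, plain black lid without sticker; not part of this order. Upright cylinder 56 mm in diameter (lid too), 68 mm tall, about 0.2 kg. Stands upright on the table at the start. Point: its centre, half-way up; z up.
- black_cup_center (a point): small white paper cup, the look-alike: same size as the sauce cup (50 mm tall, lid 52 mm in diameter) but with a plain black lid without sticker; not part of this order. Stands upright on the table at the start. Point: its centre, half-way up; z up.
- carton: shallow open cardboard tray, fixed; outside 182 mm (its x) by 382 mm (its y), walls 6 mm thick, tops 40 mm above the table, floor 5 mm thick. Origin at the centre of its underside, on the table; z up. The mats lie in a row along its y, about 115 mm apart, in any order. Other clutter: up to 25 mm tall nearer the robot than the jars and cups, taller only at the far edge and sides of the table.
- green_mat: plain green square paper mat, 92 x 92 mm, 2 mm thick, lying on the carton's floor. Origin at the centre of its underside (5 mm above the table); its top is 7 mm above the table.
- red_mat: plain red square paper mat, 92 x 92 mm, 2 mm thick, lying on the carton's floor. Origin at the centre of its underside (5 mm above the table); its top is 7 mm above the table.
- check_mat: blue-and-white checked square paper mat, 92 x 92 mm, 2 mm thick, lying on the carton's floor. Origin at the centre of its underside (5 mm above the table); its top is 7 mm above the table.
Not all that is in view belongs to the job. Leave any turquoise look-alike of the part that bears soup_tub_center alone.

How it is judged:
By the outcome, as a careful person would: the job done as asked, in the order asked, and still so for the second after the job is handed in, with the robot touching nothing.
It also fails if it takes over 104 s, if anything falls off the work surface, if the arm or the gripper's body presses on something with over 40 N, if the wrist force passes 120 N, or if a joint passes its speed limit or range.

ROBOT

A 6-joint arm with a two-finger parallel gripper is mounted at the origin on the work surface. World frame = base frame: x ahead of the robot, y to its left, z up, the work surface at z = 0. Lengths are in mm, angles in rad, forces in N, time in s.
With the tool pointing down it reaches from about 275 to 850 mm from the base axis. Payload 5.2 kg.
Tool frame: the origin (TCP) lies at the very end of the fingers, on their centre line; the grasp point (between the pads) lies manip.tcp_to_grasp behind it (manip.tcp_to_grasp is the distance from the TCP to the grasp point, in mm); z points along the fingers, y is the direction in which the jaws open and shut (so a half turn about z gives the same grasp; the last joint's range is limited). The gripper opens to 85 mm and grips with 20 to 120 N. Pads are 22 mm wide; open, the fingers measure 114 mm over their backs; the gripper's body (76 mm by 85 mm) begins 54 mm behind the grasp point. The pads swing forward as they close: fully open they stand 13 mm farther back than shut.
Start: joints at [0.941, 0.259, 1.535, -0, 1.348, -0.203], TCP at [227.658, 500.677, 231.31] pointing down, gripper open.
Joint ranges: [-3.14, 3.14], [-0.91, 2.08], [0.19, 2.58], [-1.22, 4.36], [0.22, 2.71], [-3.12, 3.12]. Speed limits (rad/s): [2.57, 2.57, 3.14, 3.14, 3.14, 3.14].

INTERFACE

Orientations are given as a rotation vector (axis times angle).
In Python, from station import status, viewer, order, manip gives the robot as it stands.
- The arm moves only by the shell command python3 -m inch 'ROWS' [FORCE]. ROWS is JSON, one flat list of numbers, 7 for each row, row after row: the shift along the tool's x, y, z in mm, then the turn, a rotation vector about the tool's x, y, z in degrees, then the opening, from -1 (shut) to 1 (fully open). A call has 1 to 12 rows; each row is the pose to reach, as a shift and turn from the pose commanded when the call began, along the tool's axes at that moment; what a row does not reach only later rows make up. A row lasts 1/12 s, in which the tool goes at most 41.7 mm and 7.16 degrees, less where a joint would pass 70% of its speed; a pose out of reach is approached as far as the arm can. A call with a gripper value outside its range is refused whole. The fingers move at their own pace and stop on an object; FORCE is the grip in N (left out, the last holds). Time passes only in rows, so rows that repeat a pose let the fingers close. It gives the time, the measured TCP pose, the force and the opening at its end, in the units of the state.
- status.read_state(): the state, without advancing time (a new reading comes with each control period).
- viewer.read_camera(name): name is "scene" or "top"; returns a dict with "pixels" (384x512x3 uint8, blue, green, red), "fx", "fy", "cx", "cy" (pixels), "R" (3x3) and "t" (3): a world point X has camera coordinates R X + t. Camera axes: x right, y down, z forward; pixel columns grow to the right and rows downward; lengths in mm; the calibration is good to about 2 mm. A picture is of the moment at which its call begins. There is no depth.
- order.finish_job(): hands the job in, once; it reports no verdict.
The state is a dict: "time": time; "joints": joint angles; "dq": joint speeds; "tau": joint torques, N m; "tcp_pos": TCP position; "orientation": TCP orientation; "wrist_force": force on the tool from outside, world axes, zero at the start; "moment": the same for the moment, N m; "width": finger opening in mm.
Only numpy, scipy, OpenCV 4.12 (cv2) and the standard library are available. Lean on these libraries where they do the work, as an engineer would, in place of code of your own. Each camera call takes 0.05 s, during which the arm holds its last target.

## Working session

There is one attempt and no reset: what is moved stays moved. The work goes in short steps, Python scripts to look and compute and a shell command to move; the robot and the scene stay as the last step left them, time stands still between calls to the robot, and variables do not carry over. Pictures are saved under pics/ and viewed, and the job is handed in when it is done.

```bash
ls; mkdir -p pics
python3 - <<'E'
from station import status, viewer, order, manip
import cv2
print(status.read_state()); print(manip.tcp_to_grasp)
for n in("scene","top"):
    c=viewer.read_camera(n); cv2.imwrite(f"pics/{n}0.png",c["pixels"])
    print(n,c["fx"],c["cx"],c["cy"],c["R"],c["t"])
E
```

```text
pics
{'time': 0.0, 'joints': array([ 9.41149888e-01,  2.59339396e-01,  1.53610464e+00, -6.20215800e-06,
        1.34799191e+00, -2.02797520e-01]), 'dq': array([ 8.62827946e-04,  1.29119866e-03,  7.80900465e-05, -6.38315933e-04,
       -1.56016886e-03,  1.43415338e-03]), 'tau': array([ 1.08381064e-03, -4.46031511e+01, -2.90580493e+01, -4.52939275e-04,
        1.12194812e-02,  1.78154374e-05]), 'tcp_pos': array([227.36000668, 500.21877481, 230.46798146]), 'orientation': array([-6.65255108e-01, -3.06959048e+00,  2.65144330e-03]), 'wrist_force': array([-0.17628491,  0.66303565,  0.48464827]), 'moment': array([ 0.04991936, -0.01353112,  0.0322386 ]), 'width': 85.00713829406189}
18.700000000000003
scene 400.42985395095 253.64132128041126 189.92626774343026 [[ 0.509305    0.86055525  0.00728598]
 [ 0.50087437 -0.28952813 -0.81565822]
 [-0.69980946  0.41906817 -0.57848819]] [-275.08490643 -215.05394183 1678.2906601 ]
top 485.38948560031105 242.56720226412244 186.62837319776887 [[-3.19538674e-04 -9.99999076e-01 -1.32148312e-03]
 [-9.82912416e-01  5.57328416e-04 -1.84073007e-01]
 [ 1.84073573e-01  1.24008372e-03 -9.82911686e-01]] [ -16.10648357  541.07182109 1353.09593005]
```

View pics/scene0.png

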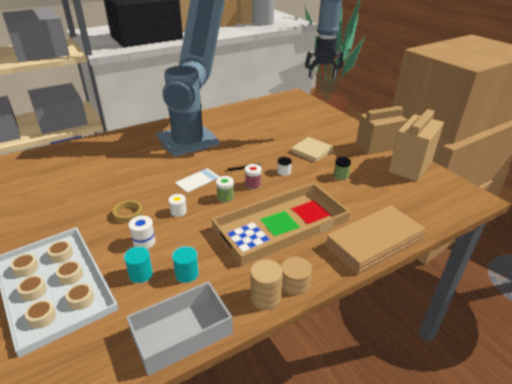

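View pics/top0.png

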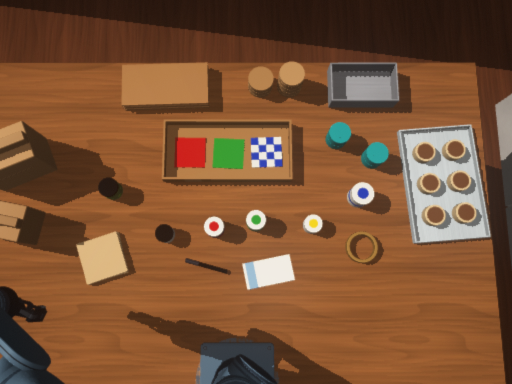

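The top view shows the beet jar at (214,227), pickle jar (256,220), sauce cup (313,224) and soup tub (362,194). The mats are red (191,153), green (229,153) and checked (267,152). The black-lidded items are at (110,187) and (166,233). The scene view agrees, so next I measure.

```bash
cat > h.py <<'E'
from station import status, viewer, order, manip
import cv2, numpy as np
from scipy.spatial.transform import Rotation as Rot
def cam(n): return viewer.read_camera(n)
def ray(c,u,v):
    d=np.array([(u-c["cx"])/c["fx"],(v-c["cy"])/c["fy"],1.])
    R=np.array(c["R"]); return -R.T@np.array(c["t"]), R.T@d
def onz(c,u,v,z):
    o,d=ray(c,u,v); return o+d*(z-o[2])/d[2]
def tri(c1,p1,c2,p2):
    A=np.zeros((3,3));b=np.zeros(3); L=[]
    for c,p in((c1,p1),(c2,p2)):
        o,d=ray(c,*p); d=d/np.linalg.norm(d); M=np.eye(3)-np.outer(d,d); A+=M;b+=M@o; L.append((o,M))
    x=np.linalg.solve(A,b); return x,[np.linalg.norm(M@(x-o)) for o,M in L]
HSV=dict(green=((45,120,60),(80,255,255)),red=((172,140,70),(179,255,255)),blue=((108,150,60),(128,255,255)),yellow=((20,150,120),(34,255,255)))
def blobs(c,col,amin=12):
    h=cv2.cvtColor(c["pixels"],cv2.COLOR_BGR2HSV)
    m=cv2.inRange(h,*map(np.array,HSV[col]))
    if col=="red": m|=cv2.inRange(h,np.array((0,170,90)),np.array((4,255,255)))
    n,_,s,ce=cv2.connectedComponentsWithStats(m,connectivity=8)
    return [(round(ce[i][0],1),round(ce[i][1],1),int(s[i][4]),tuple(int(k) for k in s[i][2:4])) for i in range(1,n) if s[i][4]>=amin]
def project(c,X):
    p=np.array(c["R"])@np.asarray(X)+np.array(c["t"]); return c["cx"]+c["fx"]*p[0]/p[2], c["cy"]+c["fy"]*p[1]/p[2]
E
python3 - <<'E'
from h import *
for n in("top","scene"):
    c=cam(n)
    for k in HSV: print(n,k,blobs(c,k))
s=status.read_state(); print(s["time"],Rot.from_rotvec(s["orientation"]).as_matrix().round(3))
E
```

```text
top green [(np.float64(228.1), np.float64(153.2), 882, (31, 31)), (np.float64(255.8), np.float64(219.5), 57, (9, 8))]
top red [(np.float64(189.7), np.float64(152.0), 866, (31, 29)), (np.float64(213.5), np.float64(226.0), 56, (8, 9))]
top blue [(np.float64(254.4), np.float64(140.9), 30, (6, 6)), (np.float64(269.5), np.float64(140.5), 36, (6, 6)), (np.float64(277.4), np.float64(147.6), 35, (6, 6)), (np.float64(262.1), np.float64(148.1), 26, (6, 5)), (np.float64(254.6), np.float64(155.6), 34, (6, 6)), (np.float64(269.8), np.float64(155.0), 27, (6, 5)), (np.float64(262.6), np.float64(163.3), 33, (6, 6)), (np.float64(278.3), np.float64(162.4), 38, (7, 6)), (np.float64(362.8), np.float64(192.8), 70, (10, 9))]
top yellow [(np.float64(313.2), np.float64(223.1), 52, (9, 9))]
scene green [(np.float64(279.5), np.float64(223.0), 557, (38, 25))]
scene red [(np.float64(310.6), np.float64(211.6), 479, (38, 24))]
scene blue [(np.float64(139.9), np.float64(222.4), 27, (9, 4)), (np.float64(231.3), np.float64(233.4), 16, (6, 4)), (np.float64(242.5), np.float64(235.0), 12, (6, 3)), (np.float64(253.2), np.float64(236.7), 12, (5, 4)), (np.float64(264.6), np.float64(238.3), 16, (6, 4)), (np.float64(239.3), np.float64(242.5), 15, (6, 4)), (np.float64(250.9), np.float64(244.4), 15, (5, 4))]
scene yellow [(np.float64(176.6), np.float64(198.3), 14, (6, 3))]
0.2 [[-0.91   0.414 -0.001]
 [ 0.414  0.91  -0.001]
 [ 0.    -0.001 -1.   ]]
```

Run:
```python
from h import *
t=cam("top"); s=cam("scene")
np.set_printoptions(precision=1,suppress=True)
P=dict(pickle=((255.8,219.5),68,"green"),beet=((213.5,226),68,"red"),soup=((362.8,192.8),72,"blue"),sauce=((313.2,223.1),50,"yellow"))
for k,(p,z,col) in P.items():
    b=[x for x in blobs(t,col) if 40<x[2]<120 and x[1]>180][0]
    X=onz(t,b[0],b[1],z); q=project(s,X)
    sb=[x for x in blobs(s,col,5) if np.hypot(x[0]-q[0],x[1]-q[1])<10]
    print(k,X,"reproj scene",np.array(q),[(float(x[0]),float(x[1]),x[2]) for x in sb], [tri(t,b[:2],s,x[:2])[0] for x in sb])
def mask(c,col):
    h=cv2.cvtColor(c["pixels"],cv2.COLOR_BGR2HSV)
    m=cv2.inRange(h,*map(np.array,HSV[col]))
    if col=="red": m|=cv2.inRange(h,np.array((0,170,90)),np.array((4,255,255)))
    return m
for c,nm in((t,"top"),(s,"scene")):
  for col in("green","red"):
    m=mask(c,col); cs,_=cv2.findContours(m,cv2.RETR_EXTERNAL,cv2.CHAIN_APPROX_NONE); k=max(cs,key=cv2.contourArea)
    pts=np.array([onz(c,*p[0],7)[:2] for p in k],np.float32)
    print(nm,col,cv2.minAreaRect(pts))
b=[x for x in blobs(t,"blue") if x[1]<175 and x[2]>15]
print(len(b),np.mean([onz(t,x[0],x[1],7) for x in b],0))
B=[onz(t,x[0],x[1],7) for x in b]
print(np.array(B))
# black lids: dark
h=cv2.cvtColor(t["pixels"],cv2.COLOR_BGR2HSV)
for k,(p,z) in dict(bj=((110,187),68),bc=((166,233),50)).items(): print(k,onz(t,*p,z))
o,_=ray(t,0,0);print(o)
cv2.imwrite("pics/top1c.png",cv2.resize(t["pixels"][100:300,60:460],None,fx=2,fy=3-1,interpolation=cv2.INTER_CUBIC))
cv2.imwrite("pics/scene1c.png",cv2.resize(s["pixels"][130:290,90:370],None,fx=2.8,fy=2.8,interpolation=cv2.INTER_CUBIC))
```

```text
pickle [443.8 -53.6  68. ] reproj scene [224.6 179.9] [(224.0, 180.5, 10)] [array([443.6, -54.6,  65.9])]
beet [425.2  65.4  68. ] reproj scene [253.1 167.5] [] []
soup [ 519.  -357.6   72. ] reproj scene [140.3 221.9] [(139.9, 222.4, 27)] [array([ 519.1, -358.5,   70.6])]
sauce [ 435.2 -217.7   50. ] reproj scene [176.9 198. ] [(176.6, 198.2, 15)] [array([ 435.2, -218.2,   49.2])]
top green ((652.4464721679688, 27.560470581054688), (91.15721893310547, 90.86918640136719), 87.26266479492188)
top red ((655.9697875976562, 143.0751190185547), (90.80005645751953, 87.27369689941406), 89.95951080322266)
scene green ((654.9078369140625, 23.848388671875), (91.20775604248047, 88.8465347290039), 87.23657989501953)
scene red ((657.7972412109375, 140.88046264648438), (89.60877227783203, 86.26688385009766), 89.92963409423828)
8 [656.6 -87.5   7. ]
[[ 690.3  -52.3    7. ]
 [ 691.6  -98.1    7. ]
 [ 669.3 -121.8    7. ]
 [ 667.8  -75.4    7. ]
 [ 644.4  -52.6    7. ]
 [ 646.2  -98.8    7. ]
 [ 620.2  -76.6    7. ]
 [ 623.  -124.2    7. ]]
bj [536.9 362.   68. ]
bc [407.2 201.3  50. ]
[ 282.8  -18.1 1429.5]
```

View pics/top1c.png

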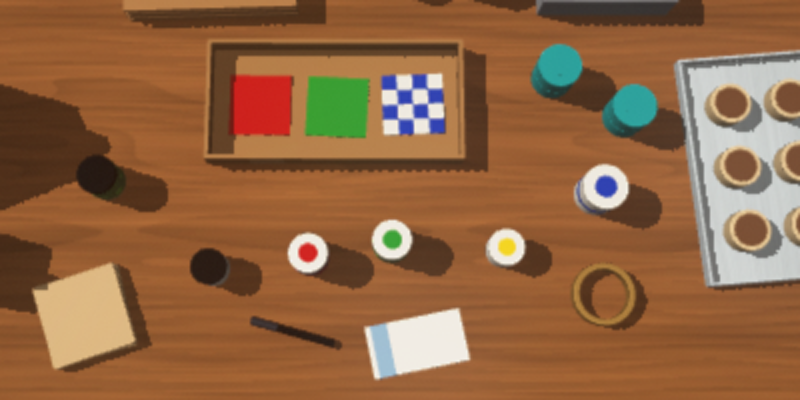

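View pics/scene1c.png

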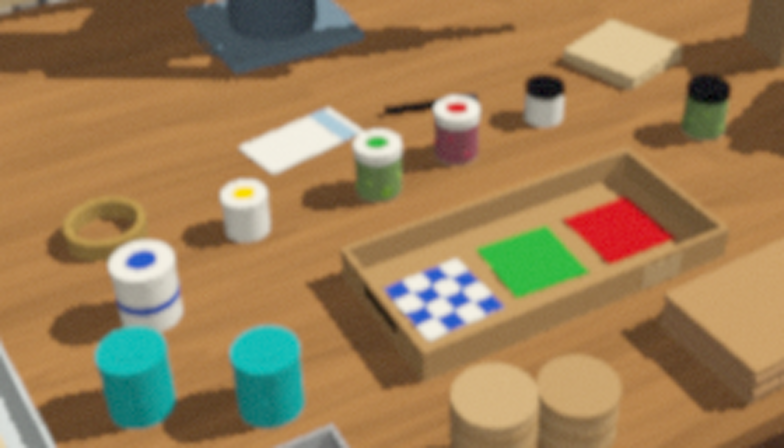

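Stickers triangulate to 65.9–70.6 mm and 49.2 mm against true lid heights of 68, 72 and 50 mm. Mats measure about 91 mm and sit 115 mm apart, so the measurements fit. I follow the listed order, pickle first. I'll turn the tool so its jaws open along world x, and move above the pickle jar.

```bash
cat > go.py <<'E'
import sys
from h import *
s=status.read_state(); R=Rot.from_rotvec(s["orientation"]).as_matrix()
np.set_printoptions(precision=1,suppress=True)
T=np.array([[0,1,0],[1,0,0],[0,0,-1.]])
print("t",round(s["time"],2),"tcp",s["tcp_pos"],"w",round(s["width"],1),"F",s["wrist_force"],"M",s["moment"],"q",np.round(s["joints"],2))
if len(sys.argv)>3:
    d=np.array(list(map(float,sys.argv[1:4])))-s["tcp_pos"]
    print("shift tool",R.T@d,"turn deg",np.degrees(Rot.from_matrix(R.T@T).as_rotvec()))
E
python3 -m inch '[-426,-415,20,0,0,65.5,1,-426,-415,20,0,0,65.5,1,-426,-415,20,0,0,65.5,1,-426,-415,20,0,0,65.5,1,-426,-415,20,0,0,65.5,1,-426,-415,20,0,0,65.5,1,-426,-415,20,0,0,65.5,1,-426,-415,20,0,0,65.5,1,-426,-415,20,0,0,65.5,1,-426,-415,20,0,0,65.5,1,-426,-415,20,0,0,65.5,1,-426,-415,20,0,0,65.5,1]' 30; python3 go.py 443.7 -54 150
```

```text
time: 1.3
tcp_pos: [409.4, 33.0, 214.8]
orientation: [2.22, 2.221, 0.001]
wrist_force: [1.6, 1.2, -1.2]
width: 85.5
t 1.3 tcp [409.4  33.  214.8] w 85.5 F [ 1.6  1.2 -1.2] M [ 0.  0. -0.] q [-0.2  0.   1.9  0.   1.3 -0.2]
shift tool [-87.   34.2  64.8] turn deg [0.1 0.  0. ]
```

```bash
python3 -m inch '[0,0,0,0,0,0,1,0,0,0,0,0,0,1,0,0,0,0,0,0,1]'; python3 go.py 443.7 -54 120
```

```text
time: 1.55
tcp_pos: [408.8, 35.1, 214.3]
orientation: [-2.222, -2.22, 0.0]
wrist_force: [-0.9, 0.4, 0.0]
width: 85.4
t 1.55 tcp [408.8  35.1 214.3] w 85.4 F [-0.9  0.4  0. ] M [ 0. -0. -0.] q [-0.2  0.   1.9  0.   1.3 -0.2]
shift tool [-89.1  35.   94.2] turn deg [-0. -0. -0.]
```

```bash
python3 -m inch '[-30,12,20,0,0,0,1,-60,24,50,0,0,0,1,-89,35,80,0,0,0,1,-89,35,94,0,0,0,1,-89,35,94,0,0,0,1,-89,35,94,0,0,0,1]'; python3 go.py 443.7 -54 21
python3 - <<'E'
from h import *
for n in("top","scene"):
    c=cam(n); cv2.imwrite(f"pics/{n}2.png",cv2.resize(c["pixels"][100:300,100:400],None,fx=2.6,fy=2.6))
E
```

```text
time: 2.05
tcp_pos: [443.2, -52.0, 120.0]
orientation: [-2.216, -2.222, 0.001]
wrist_force: [0.4, 0.5, 0.8]
width: 85.2
t 2.05 tcp [443.2 -52.  120. ] w 85.2 F [0.4 0.5 0.8] M [ 0. -0. -0.] q [-0.4  0.2  1.9  0.   1.  -0.4]
shift tool [-2.2  0.8 99. ] turn deg [-0.2 -0.1  0.1]
```

View pics/scene2.png

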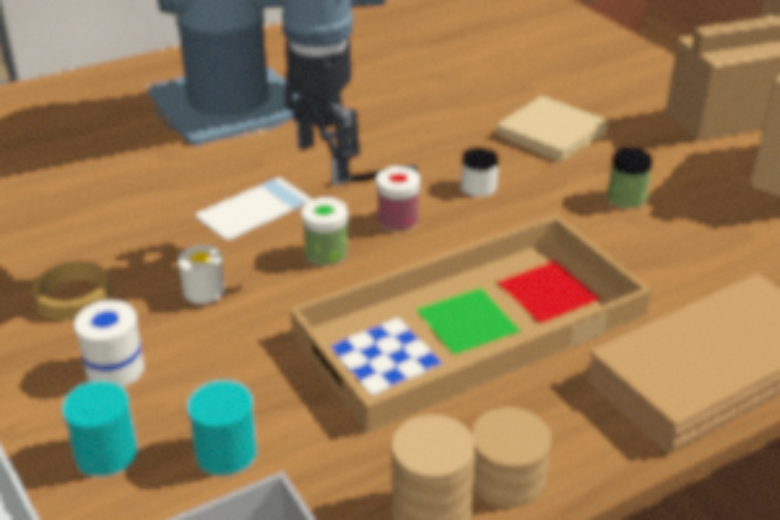

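Run:
```python
from h import *
for n in("top","scene"):
    c=cam(n); s=status.read_state()
    print(n,s["tcp_pos"],project(c,s["tcp_pos"]),project(c,s["tcp_pos"]+[0,0,60]),s["time"]); cv2.imwrite(f"pics/{n}3.png",cv2.resize(c["pixels"][80:300,100:400],None,fx=2.6,fy=2.6))
```

```text
top [444.83657561 -52.64121641 121.96574485] (np.float64(255.94050985065013), np.float64(216.65774988254577)) (np.float64(256.5377763335652), np.float64(213.7997167920709)) 2.2
scene [444.91241391 -52.84810316 122.00534808] (np.float64(224.39072116423023), np.float64(165.90999868542247)) (np.float64(223.71285521982324), np.float64(149.42723033305867)) 2.25
```

View pics/scene3.png

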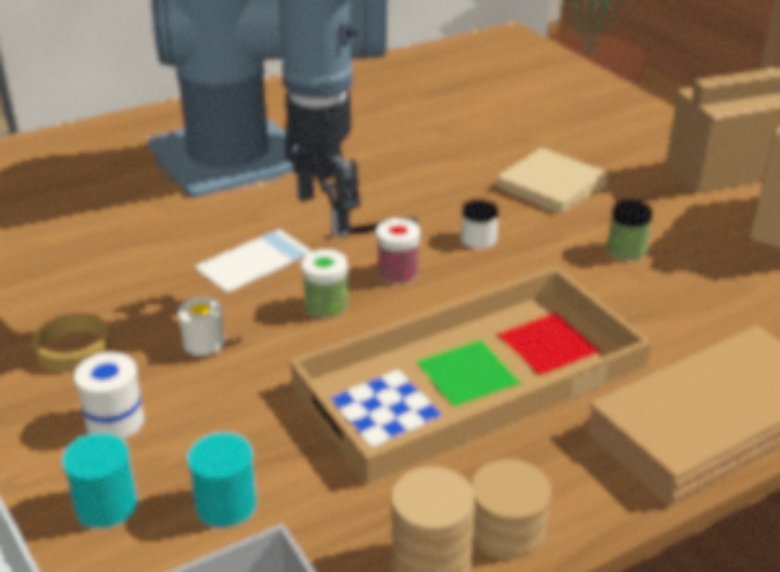

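View pics/top3.png

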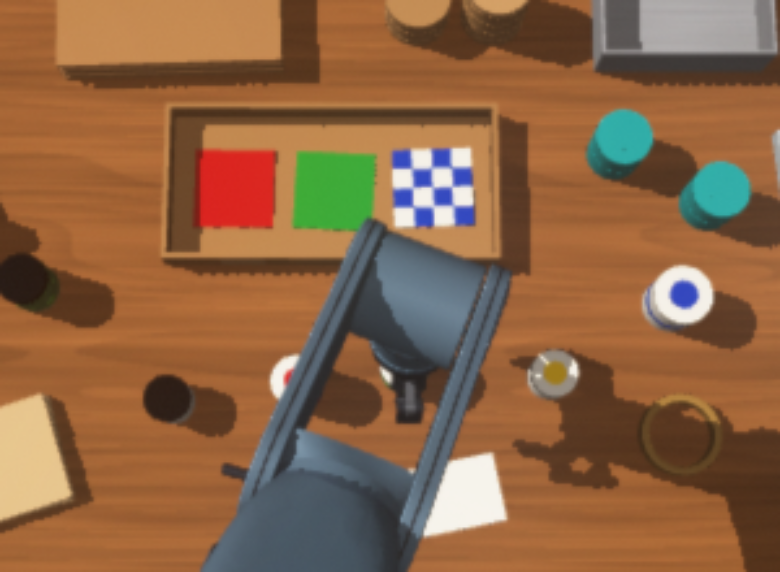

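The fingers straddle the pickle jar: the front one is at about (231,166) in the scene view and the jar lid at (225,180), as predicted. I descend.

```bash
python3 -m inch '[-1,-1,30,0,0,0,1,-1,-1,60,0,0,0,1,-1,-1,85,0,0,0,1,-1,-1,101,0,0,0,1,-1,-1,101,0,0,0,1,-1,-1,101,0,0,0,1]'; python3 go.py 443.7 -54 20
python3 -m inch '[0,0,0,0,0,0,-1,0,0,0,0,0,0,-1,0,0,0,0,0,0,-1,0,0,0,0,0,0,-1,0,0,0,0,0,0,-1,0,0,0,0,0,0,-1,0,0,0,0,0,0,-1,0,0,0,0,0,0,-1]' 35;python3 go.py
```

```text
time: 2.75
tcp_pos: [443.3, -54.4, 20.0]
orientation: [-2.219, -2.223, 0.0]
wrist_force: [-0.0, 0.3, -0.5]
width: 85.4
t 2.75 tcp [443.3 -54.4  20. ] w 85.4 F [-0.   0.3 -0.5] M [-0. -0. -0.] q [-0.4  0.3  2.   0.   0.8 -0.4]
shift tool [0.4 0.4 0. ] turn deg [-0.  -0.   0.1]
time: 3.42
tcp_pos: [444.3, -55.2, 21.1]
orientation: [2.219, 2.221, 0.002]
wrist_force: [-0.4, 1.2, 6.6]
width: 55.3
t 3.42 tcp [444.3 -55.2  21.1] w 55.3 F [-0.4  1.2  6.6] M [0.1 0.2 0.1] q [-0.4  0.3  2.   0.   0.8 -0.4]
```

Width of 55 mm confirms the grip. Lift it and carry it over the green mat.

```bash
python3 -m inch '[0,0,-15,0,0,0,-1,0,0,-45,0,0,0,-1,0,0,-80,0,0,0,-1,10,25,-90,0,0,0,-1,20,55,-90,0,0,0,-1,32,85,-90,0,0,0,-1,44,115,-90,0,0,0,-1,56,145,-90,0,0,0,-1,68,175,-90,0,0,0,-1,77,198,-90,0,0,0,-1,81,209,-90,0,0,0,-1,81,209,-90,0,0,0,-1]'; 
python3 -m inch '[0,0,0,0,0,0,-1,0,0,0,0,0,0,-1,0,0,0,0,0,0,-1]'; python3 go.py 653.5 25.5 34
```

```text
time: 4.42
tcp_pos: [654.5, 27.4, 109.8]
orientation: [2.218, 2.223, 0.003]
wrist_force: [0.5, -0.8, -2.2]
width: 55.4
time: 4.67
tcp_pos: [651.0, 25.9, 109.7]
orientation: [-2.221, -2.221, 0.001]
wrist_force: [-0.5, -0.3, -2.0]
width: 55.4
t 4.67 tcp [651.   25.9 109.7] w 55.4 F [-0.5 -0.3 -2. ] M [-0.  0.  0.] q [-0.1  0.5  1.4 -0.   1.2 -0.1]
shift tool [-0.4  2.5 75.7] turn deg [-0.1  0.   0. ]
```

```bash
python3 -m inch '[0,1,20,0,0,0,-1,0,2,45,0,0,0,-1,0,2,65,0,0,0,-1,0,2,75,0,0,0,-1,0,2,75,0,0,0,-1,0,2,75,0,0,0,-1]';  python3 go.py 653.5 25.5 28
python3 - <<'E'
from h import *
c=cam("scene"); cv2.imwrite("pics/scene4.png",cv2.resize(c["pixels"][80:300,150:400],None,fx=2.6,fy=2.6))
E
```

```text
time: 5.17
tcp_pos: [653.8, 26.0, 34.7]
orientation: [-2.221, -2.222, 0.001]
wrist_force: [-0.7, 0.4, -2.0]
width: 55.1
t 5.17 tcp [653.8  26.   34.7] w 55.1 F [-0.7  0.4 -2. ] M [ 0.  0. -0.] q [-0.1  0.6  1.5 -0.   1.  -0.1]
shift tool [-0.5 -0.3  6.7] turn deg [-0. -0.  0.]
```

View pics/scene4.png

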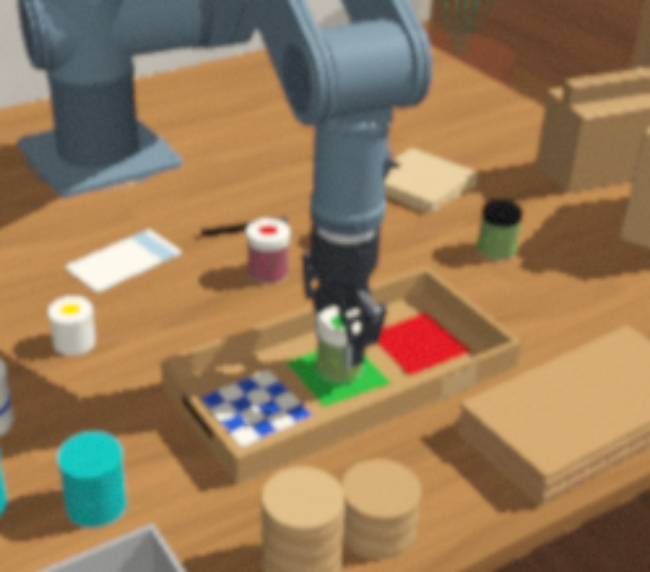

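Jar sits just above the middle of the green mat (about (340,375) in the crop). Lowering slowly to contact.

```bash
python3 -m inch '[0,0,1,0,0,0,-1,0,0,2,0,0,0,-1,0,0,3,0,0,0,-1,0,0,4,0,0,0,-1,0,0,5,0,0,0,-1,0,0,5,0,0,0,-1,0,0,5,0,0,0,-1]';  python3 go.py
python3 -m inch '[0,0,0.7,0,0,0,-1,0,0,1.4,0,0,0,-1,0,0,1.4,0,0,0,-1,0,0,1.4,0,0,0,-1]';  python3 go.py
```

```text
time: 5.8
tcp_pos: [654.1, 26.3, 29.4]
orientation: [-2.22, -2.222, 0.0]
wrist_force: [-0.7, 0.4, -2.2]
width: 55.4
t 5.8 tcp [654.1  26.3  29.4] w 55.4 F [-0.7  0.4 -2.2] M [ 0. -0.  0.] q [-0.1  0.6  1.5 -0.   1.  -0.1]
time: 6.13
tcp_pos: [654.2, 26.3, 28.3]
orientation: [2.22, 2.222, 0.0]
wrist_force: [-0.1, 0.4, -1.0]
width: 55.6
t 6.13 tcp [654.2  26.3  28.3] w 55.6 F [-0.1  0.4 -1. ] M [ 0. -0.  0.] q [-0.1  0.6  1.5  0.   1.  -0.1]
```

```bash
python3 -m inch '[0,0,0.8,0,0,0,-1,0,0,0.8,0,0,0,-1]';  python3 go.py
python3 -m inch '[0,0,0,0,0,0,0.5,0,0,0,0,0,0,0.8,0,0,0,0,0,0,1,0,0,0,0,0,0,1,0,0,0,0,0,0,1,0,0,0,0,0,0,1]';  python3 go.py
python3 -m inch '[0,0,-15,0,0,0,1,0,0,-45,0,0,0,1,0,0,-80,0,0,0,1,0,0,-100,0,0,0,1,0,0,-100,0,0,0,1]';  python3 go.py 425.2 65 120
```

```text
time: 6.3
tcp_pos: [654.2, 26.3, 28.2]
orientation: [2.22, 2.222, 0.0]
wrist_force: [-2.9, 0.3, 4.6]
width: 55.3
t 6.3 tcp [654.2  26.3  28.2] w 55.3 F [-2.9  0.3  4.6] M [ 0.   0.4 -0. ] q [-0.1  0.6  1.5  0.   1.  -0.1]
time: 6.8
tcp_pos: [654.2, 26.2, 27.2]
orientation: [-2.221, -2.222, 0.0]
wrist_force: [-0.3, 0.1, -0.6]
width: 85.3
t 6.8 tcp [654.2  26.2  27.2] w 85.3 F [-0.3  0.1 -0.6] M [0. 0. 0.] q [-0.1  0.6  1.5  0.   1.  -0.1]
time: 7.22
tcp_pos: [657.6, 25.9, 133.4]
orientation: [2.215, 2.217, 0.01]
wrist_force: [1.0, 0.3, 1.2]
width: 85.4
t 7.22 tcp [657.6  25.9 133.4] w 85.4 F [1.  0.3 1.2] M [0. 0. 0.] q [-0.1  0.5  1.4  0.   1.2 -0.1]
shift tool [  39.3 -232.4   11. ] turn deg [0.6 0.1 0.1]
```

```bash
python3 -m inch '[4,-30,0,0,0,0,1,10,-65,0,0,0,0,1,17,-105,2,0,0,0,1,24,-145,3,0,0,0,1,31,-185,4,0,0,0,1,36,-215,6,0,0,0,1,39,-229,7,0,0,0,1,39,-229,7,0,0,0,1,39,-229,7,0,0,0,1,39,-229,7,0,0,0,1]';  python3 go.py 425.2 65 20
python3 - <<'E'
from h import *
np.set_printoptions(precision=1,suppress=True)
c=cam("scene"); cv2.imwrite("pics/scene5.png",cv2.resize(c["pixels"][80:300,150:400],None,fx=2.6,fy=2.6))
print([(b,onz(c,b[0],b[1],75)) for b in blobs(c,"green",8)],[(b,onz(c,b[0],b[1],68)) for b in blobs(c,"red",5)])
c=cam("top")
print([(b,onz(c,b[0],b[1],75)) for b in blobs(c,"green",8)],[(b,onz(c,b[0],b[1],68)) for b in blobs(c,"red",5)])
E
```

```text
time: 8.05
tcp_pos: [426.5, 64.8, 120.5]
orientation: [2.22, 2.221, 0.002]
wrist_force: [0.8, 0.1, 0.1]
width: 85.6
t 8.05 tcp [426.5  64.8 120.5] w 85.6 F [0.8 0.1 0.1] M [0.1 0.  0.1] q [-0.1  0.2  2.  -0.   1.  -0.1]
shift tool [  0.2  -1.5 100.5] turn deg [0.1 0.  0. ]
[((np.float64(281.0), np.float64(205.0), 17, (7, 3)), array([655.4,  25.4,  75. ])), ((np.float64(278.7), np.float64(225.5), 325, (38, 21)), array([729.9, -32.2,  75. ]))] [((np.float64(310.7), np.float64(211.7), 478, (37, 24)), array([718.4,  88.2,  68. ]))]
[((np.float64(228.4), np.float64(156.3), 505, (31, 31)), array([625.1,  24.3,  75. ])), ((np.float64(227.0), np.float64(146.4), 54, (9, 8)), array([654.5,  28.5,  75. ]))] [((np.float64(189.7), np.float64(152.0), 871, (31, 29)), array([639.7, 136.5,  68. ]))]
```

View pics/scene5.png

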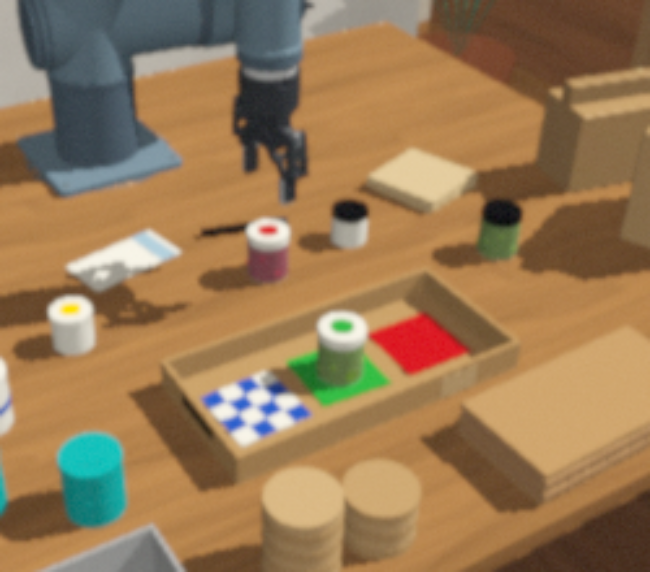

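The pickle jar stands upright 2 mm from the mat centre: (654.5,28.5) against (652.4,27.6) in the top view. Next is the beet jar.

```bash
python3 -m inch '[0,-1,30,0,0,0,1,0,-1,60,0,0,0,1,0,-1,85,0,0,0,1,0,-1,100,0,0,0,1,0,-1,100,0,0,0,1,0,-1,100,0,0,0,1]'; python3 go.py 425.2 65 20
python3 -m inch '[0,0,0,0,0,0,-1,0,0,0,0,0,0,-1,0,0,0,0,0,0,-1,0,0,0,0,0,0,-1,0,0,0,0,0,0,-1,0,0,0,0,0,0,-1,0,0,0,0,0,0,-1,0,0,0,0,0,0,-1]' 35;python3 go.py 656.5 141 116
```

```text
time: 8.65
tcp_pos: [424.3, 64.9, 19.6]
orientation: [-2.22, -2.221, 0.002]
wrist_force: [0.4, 0.2, 0.7]
width: 85.4
t 8.65 tcp [424.3  64.9  19.6] w 85.4 F [0.4 0.2 0.7] M [-0.  0. -0.] q [-0.1  0.3  2.1 -0.   0.8 -0.1]
shift tool [ 0.1  0.9 -0.4] turn deg [-0.1 -0.   0. ]
time: 9.32
tcp_pos: [425.3, 64.9, 21.6]
orientation: [2.219, 2.221, 0.003]
wrist_force: [-0.1, 0.6, 6.8]
width: 55.3
t 9.32 tcp [425.3  64.9  21.6] w 55.3 F [-0.1  0.6  6.8] M [-0.1  0.2 -0. ] q [-0.1  0.3  2.1 -0.   0.8 -0.1]
shift tool [ 75.8 231.5 -93.7] turn deg [0.2 0.  0.1]
```

```bash
python3 -m inch '[0,0,-15,0,0,0,-1,0,0,-45,0,0,0,-1,0,0,-80,0,0,0,-1,8,25,-90,0,0,0,-1,18,55,-90,0,0,0,-1,30,90,-90,0,0,0,-1,42,125,-90,0,0,0,-1,54,160,-90,0,0,0,-1,65,195,-90,0,0,0,-1,73,220,-90,0,0,0,-1,77,231,-90,0,0,0,-1,77,231,-90,0,0,0,-1]'; 
python3 -m inch '[0,0,0,0,0,0,-1,0,0,0,0,0,0,-1,0,0,0,0,0,0,-1,0,0,0,0,0,0,-1]'; python3 go.py 656.5 142 35
```

```text
time: 10.32
tcp_pos: [657.4, 143.2, 109.9]
orientation: [2.219, 2.222, 0.002]
wrist_force: [0.5, -0.5, -1.3]
width: 55.1
time: 10.65
tcp_pos: [654.2, 142.0, 110.6]
orientation: [-2.221, -2.222, 0.001]
wrist_force: [0.8, 0.5, -1.1]
width: 55.0
t 10.65 tcp [654.2 142.  110.6] w 55.0 F [ 0.8  0.5 -1.1] M [-0. -0.  0.] q [ 0.1  0.6  1.4 -0.   1.2  0.1]
shift tool [ 0.   2.4 75.6] turn deg [-0.  0.  0.]
```

```bash
python3 -m inch '[0,1,20,0,0,0,-1,0,2,45,0,0,0,-1,0,2,65,0,0,0,-1,0,2,75,0,0,0,-1,0,2,75,0,0,0,-1,0,2,75,0,0,0,-1]';  python3 go.py 656.5 142 28.5
python3 -m inch '[0,0,1,0,0,0,-1,0,0,2,0,0,0,-1,0,0,3,0,0,0,-1,0,0,4,0,0,0,-1,0,0,5,0,0,0,-1,0,0,5,0,0,0,-1,0,0,5,0,0,0,-1]';  python3 go.py
```

```text
time: 11.15
tcp_pos: [656.8, 142.1, 35.5]
orientation: [-2.22, -2.222, 0.001]
wrist_force: [0.3, -0.0, -1.8]
width: 54.9
t 11.15 tcp [656.8 142.1  35.5] w 54.9 F [ 0.3 -0.  -1.8] M [ 0.  -0.1  0. ] q [ 0.1  0.6  1.4 -0.   1.1  0.1]
shift tool [-0.1 -0.3  7. ] turn deg [-0.  0.  0.]
time: 11.73
tcp_pos: [657.0, 142.3, 30.3]
orientation: [-2.22, -2.222, 0.0]
wrist_force: [-0.4, 0.1, -1.0]
width: 55.6
t 11.73 tcp [657.  142.3  30.3] w 55.6 F [-0.4  0.1 -1. ] M [ 0. -0. -0.] q [ 0.1  0.7  1.4 -0.   1.1  0.1]
```

```bash
python3 -m inch '[0,0,0.7,0,0,0,-1,0,0,1.4,0,0,0,-1,0,0,1.4,0,0,0,-1,0,0,1.4,0,0,0,-1]';  python3 go.py
```

```text
time: 12.07
tcp_pos: [657.0, 142.3, 28.8]
orientation: [-2.22, -2.222, 0.0]
wrist_force: [0.5, -0.1, -2.2]
width: 55.5
t 12.07 tcp [657.  142.3  28.8] w 55.5 F [ 0.5 -0.1 -2.2] M [0. 0. 0.] q [ 0.1  0.7  1.4 -0.   1.1  0.1]
```

```bash
python3 -m inch '[0,0,0.7,0,0,0,-1,0,0,1.2,0,0,0,-1,0,0,1.2,0,0,0,-1,0,0,1.2,0,0,0,-1]';  python3 go.py
```

```text
time: 12.4
tcp_pos: [657.1, 142.3, 28.7]
orientation: [2.22, 2.222, 0.0]
wrist_force: [-3.2, -0.9, 5.4]
width: 55.7
t 12.4 tcp [657.1 142.3  28.7] w 55.7 F [-3.2 -0.9  5.4] M [-0.1  0.4 -0. ] q [ 0.1  0.7  1.4 -0.   1.1  0.1]
```

```bash
python3 -m inch '[0,0,0,0,0,0,0.5,0,0,0,0,0,0,0.8,0,0,0,0,0,0,1,0,0,0,0,0,0,1,0,0,0,0,0,0,1,0,0,0,0,0,0,1]';  python3 go.py
python3 -m inch '[0,0,-15,0,0,0,1,0,0,-45,0,0,0,1,0,0,-80,0,0,0,1,0,0,-110,0,0,0,1,-30,-10,-110,0,0,0,1,-65,-20,-110,0,0,0,1,-105,-30,-110,0,0,0,1,-143,-40,-110,0,0,0,1,-182,-50,-110,0,0,0,1,-220,-60,-110,0,0,0,1,-250,-70,-110,0,0,0,1,-250,-70,-110,0,0,0,1]';  python3 go.py 
python3 -m inch '[0,0,0,0,0,0,1,0,0,0,0,0,0,1]';  python3 go.py 519 -357.5 130
```

```text
time: 12.9
tcp_pos: [657.1, 142.3, 27.6]
orientation: [-2.221, -2.222, 0.0]
wrist_force: [-0.3, 0.4, -0.8]
width: 85.6
t 12.9 tcp [657.1 142.3  27.6] w 85.6 F [-0.3  0.4 -0.8] M [-0. -0.  0.] q [ 0.1  0.7  1.4 -0.   1.1  0.1]
time: 13.9
tcp_pos: [585.8, -113.7, 137.8]
orientation: [2.225, 2.216, -0.003]
wrist_force: [-0.3, -0.1, 0.2]
width: 85.4
t 13.9 tcp [ 585.8 -113.7  137.8] w 85.4 F [-0.3 -0.1  0.2] M [ 0.  0. -0.] q [-0.4  0.4  1.6 -0.   1.2 -0.4]
time: 14.07
tcp_pos: [587.3, -107.6, 137.7]
orientation: [-2.221, -2.221, -0.001]
wrist_force: [-0.3, 0.8, -1.1]
width: 85.2
t 14.07 tcp [ 587.3 -107.6  137.7] w 85.2 F [-0.3  0.8 -1.1] M [-0.  0. -0.] q [-0.4  0.4  1.6  0.   1.2 -0.4]
shift tool [-249.9  -68.3    7.6] turn deg [ 0. -0. -0.]
```

```bash
python3 -m inch '[-30,-9,0,0,0,0,1,-70,-20,0,0,0,0,1,-110,-31,0,0,0,0,1,-148,-41,2,0,0,0,1,-186,-51,4,0,0,0,1,-220,-60,6,0,0,0,1,-242,-66,8,0,0,0,1,-249,-68,8,0,0,0,1,-249,-68,8,0,0,0,1,-249,-68,8,0,0,0,1]';  python3 go.py 519 -357.5 20
python3 - <<'E'
from h import *
np.set_printoptions(precision=1,suppress=True)
c=cam("scene"); cv2.imwrite("pics/scene6.png",cv2.resize(c["pixels"][80:300,80:350],None,fx=2.6,fy=2.6))
t=cam("top"); cv2.imwrite("pics/top6.png",cv2.resize(t["pixels"][100:300,150:450],None,fx=2.6,fy=2.6))
print([(b,onz(c,b[0],b[1],75)) for b in blobs(c,"red",8)]); print([(b,onz(t,b[0],b[1],75)) for b in blobs(t,"red",8)])
h=cv2.cvtColor(t["pixels"],cv2.COLOR_BGR2HSV); m=cv2.inRange(h,np.array((84,150,60)),np.array((96,255,255)))
for k in cv2.findContours(m,0,2)[0]:
    if cv2.contourArea(k)>30: x,y,w,hh=cv2.boundingRect(k); print(x,y,w,hh,onz(t,x,y,70),onz(t,x+w,y+hh,0))
E
```

```text
time: 14.9
tcp_pos: [520.2, -355.3, 129.5]
orientation: [-2.219, -2.223, -0.001]
wrist_force: [0.1, 0.6, 0.2]
width: 85.3
t 14.9 tcp [ 520.2 -355.3  129.5] w 85.3 F [0.1 0.6 0.2] M [ 0. -0. -0.] q [-0.8  0.5  1.5  0.   1.2 -0.8]
shift tool [ -2.4  -1.2 109.5] turn deg [-0.  -0.1  0.1]
[((np.float64(312.6), np.float64(194.2), 10, (6, 3)), array([658.7, 140.1,  75. ])), ((np.float64(310.3), np.float64(214.0), 273, (38, 18)), array([733.1,  74.8,  75. ]))]
[((np.float64(190.7), np.float64(155.2), 487, (31, 29)), array([628.4, 132.7,  75. ])), ((np.float64(187.5), np.float64(145.5), 52, (8, 8)), array([657.2, 142.5,  75. ]))]
362 143 19 20 [ 665.8 -362.5   70. ] [ 622.9 -434.8   -0. ]
327 123 24 21 [ 726.3 -263.    70. ] [ 682.4 -346.6   -0. ]
```

View pics/scene6.png

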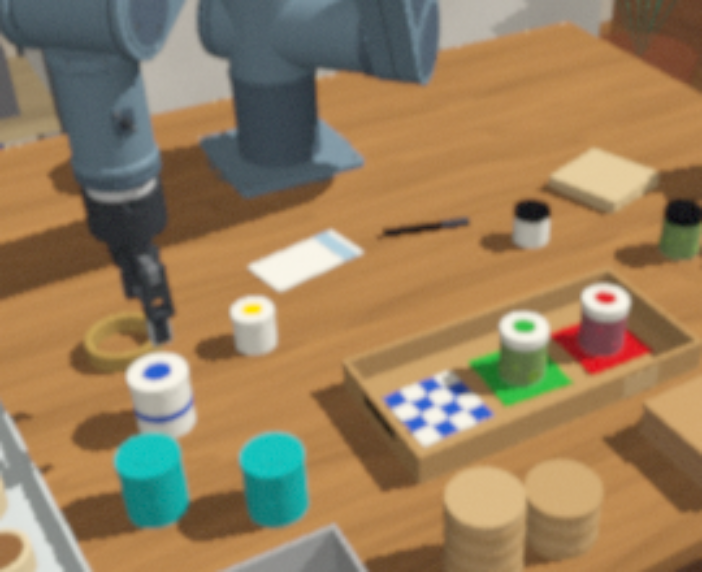

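View pics/top6.png

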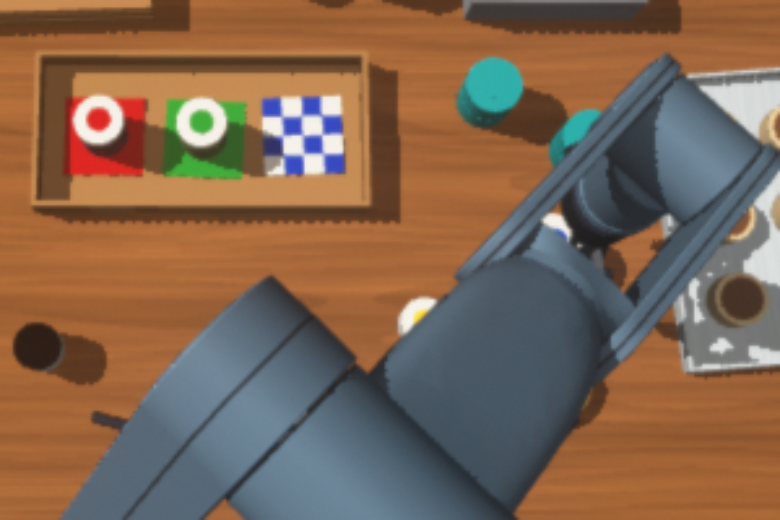

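The beet jar stands upright at (657.2,142.5) against the mat's (656,143). The jaws straddle the soup tub and the turquoise cups are clear. I descend, aiming to grip below the lid.

```bash
python3 -m inch '[0,0,30,0,0,0,1,-1,0,60,0,0,0,1,-1,0,90,0,0,0,1,-1,0,108,0,0,0,1,-1,0,114,0,0,0,1,-1,0,114,0,0,0,1,-1,0,114,0,0,0,1]'; python3 go.py 519 -357.5 15
python3 -m inch '[0,0,0,0,0,0,-1,0,0,0,0,0,0,-1,0,0,0,0,0,0,-1,0,0,0,0,0,0,-1,0,0,0,0,0,0,-1,0,0,0,0,0,0,-1,0,0,0,0,0,0,-1,0,0,0,0,0,0,-1]' 35;python3 go.py 656 -88 105
```

```text
time: 15.58
tcp_pos: [520.4, -357.2, 16.6]
orientation: [2.218, 2.223, 0.0]
wrist_force: [-0.5, -1.0, 0.5]
width: 85.4
t 15.58 tcp [ 520.4 -357.2   16.6] w 85.4 F [-0.5 -1.   0.5] M [-0.1 -0.   0. ] q [-0.8  0.6  1.6  0.   1.  -0.8]
shift tool [-0.3 -1.4  1.6] turn deg [0.  0.  0.1]
time: 16.25
tcp_pos: [519.9, -358.5, 18.0]
orientation: [2.219, 2.221, -0.001]
wrist_force: [-2.1, 1.7, 5.7]
width: 61.2
t 16.25 tcp [ 519.9 -358.5   18. ] w 61.2 F [-2.1  1.7  5.7] M [ 0.1  0.6 -0. ] q [-0.8  0.6  1.6 -0.   1.  -0.8]
shift tool [270.2 136.5 -87.3] turn deg [0.1 0.1 0.1]
```

```bash
python3 -m inch '[0,0,-15,0,0,0,-1,0,0,-45,0,0,0,-1,0,0,-80,0,0,0,-1,15,5,-95,0,0,0,-1,40,18,-95,0,0,0,-1,75,35,-95,0,0,0,-1,110,54,-95,0,0,0,-1,145,73,-95,0,0,0,-1,180,91,-95,0,0,0,-1,215,109,-95,0,0,0,-1,245,125,-95,0,0,0,-1,269,137,-95,0,0,0,-1]'; 
python3 -m inch '[0,0,0,0,0,0,-1,0,0,0,0,0,0,-1,0,0,0,0,0,0,-1,0,0,0,0,0,0,-1]'; python3 go.py 656.5 -89.5 32
```

```text
time: 17.25
tcp_pos: [657.4, -85.8, 111.7]
orientation: [2.218, 2.223, 0.002]
wrist_force: [0.8, -1.3, -1.8]
width: 61.2
time: 17.58
tcp_pos: [655.9, -89.8, 111.0]
orientation: [2.221, 2.221, -0.0]
wrist_force: [-0.1, -0.0, -2.6]
width: 61.3
t 17.58 tcp [655.9 -89.8 111. ] w 61.3 F [-0.1 -0.  -2.6] M [0.  0.1 0. ] q [-0.3  0.6  1.4 -0.   1.2 -0.3]
shift tool [ 0.4  0.6 79. ] turn deg [ 0.  0. -0.]
```

```bash
python3 -m inch '[0,0,20,0,0,0,-1,0,0,45,0,0,0,-1,0,0,67,0,0,0,-1,0,0,79,0,0,0,-1,0,0,79,0,0,0,-1,0,0,79,0,0,0,-1]';  python3 go.py 656.5 -89.5 25
python3 -m inch '[0,0,1,0,0,0,-1,0,0,2,0,0,0,-1,0,0,3,0,0,0,-1,0,0,4,0,0,0,-1,0,0,5,0,0,0,-1,0,0,5,0,0,0,-1,0,0,5,0,0,0,-1]';  python3 go.py
```

```text
time: 18.08
tcp_pos: [655.8, -89.6, 31.5]
orientation: [-2.221, -2.22, 0.001]
wrist_force: [-0.0, 0.1, -2.7]
width: 61.1
t 18.08 tcp [655.8 -89.6  31.5] w 61.1 F [-0.   0.1 -2.7] M [-0. -0.  0.] q [-0.3  0.6  1.5 -0.   1.  -0.3]
shift tool [0.1 0.7 6.5] turn deg [-0.1 -0.  -0. ]
time: 18.67
tcp_pos: [656.2, -88.6, 26.8]
orientation: [2.22, 2.223, -0.0]
wrist_force: [0.3, -0.9, -2.8]
width: 61.7
t 18.67 tcp [656.2 -88.6  26.8] w 61.7 F [ 0.3 -0.9 -2.8] M [-0. -0.  0.] q [-0.3  0.6  1.5 -0.   1.  -0.3]
```

```bash
python3 -m inch '[0,0,0.7,0,0,0,-1,0,0,1.4,0,0,0,-1,0,0,2,0,0,0,-1,0,0,2,0,0,0,-1,0,0,2,0,0,0,-1]';  python3 go.py
python3 - <<'E'
from h import *
c=cam("scene"); cv2.imwrite("pics/scene7.png",cv2.resize(c["pixels"][80:300,130:400],None,fx=2.6,fy=2.6))
E
```

```text
time: 19.08
tcp_pos: [656.3, -88.6, 25.1]
orientation: [2.22, 2.222, 0.0]
wrist_force: [-1.7, 0.4, 1.8]
width: 61.7
t 19.08 tcp [656.3 -88.6  25.1] w 61.7 F [-1.7  0.4  1.8] M [0.1 0.2 0. ] q [-0.3  0.6  1.5  0.   1.  -0.3]
```

View pics/scene7.png

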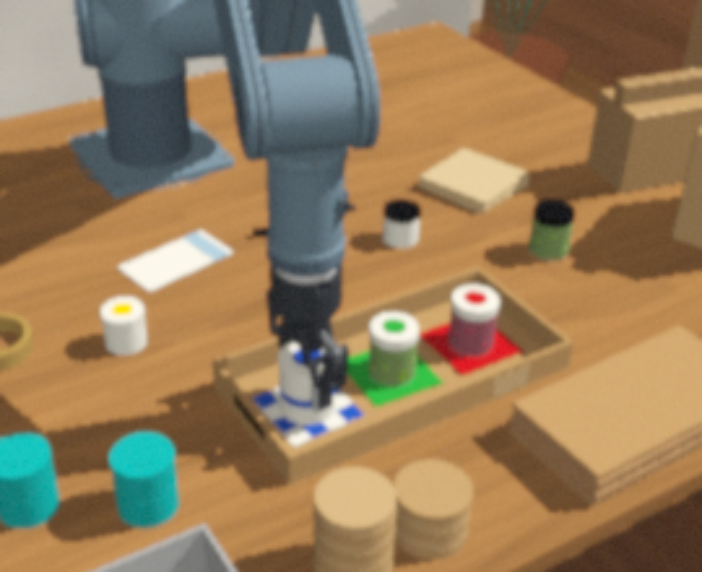

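The tub is on the checked mat and the force has changed from −2.8 to +1.8 N, so it has touched down. I release it, rise and go to the sauce cup.

```bash
python3 -m inch '[0,0,0,0,0,0,0.5,0,0,0,0,0,0,0.8,0,0,0,0,0,0,1,0,0,0,0,0,0,1,0,0,0,0,0,0,1,0,0,0,0,0,0,1]';  python3 go.py
python3 -m inch '[0,0,-15,0,0,0,1,0,0,-45,0,0,0,1,0,0,-80,0,0,0,1,0,0,-110,0,0,0,1,-15,-25,-110,0,0,0,1,-34,-58,-110,0,0,0,1,-53,-91,-110,0,0,0,1,-72,-124,-110,0,0,0,1,-91,-157,-110,0,0,0,1,-110,-190,-110,0,0,0,1,-129,-221,-110,0,0,0,1,-129,-221,-110,0,0,0,1]'
python3 -m inch '[0,0,0,0,0,0,1,0,0,0,0,0,0,1]';  python3 go.py 435.2 -218.5 10
python3 - <<'E'
from h import *
np.set_printoptions(precision=1,suppress=True)
c=cam("scene"); cv2.imwrite("pics/scene8.png",cv2.resize(c["pixels"][80:300,100:370],None,fx=2.6,fy=2.6))
t=cam("top"); cv2.imwrite("pics/top8.png",cv2.resize(t["pixels"][100:300,150:450],None,fx=2.6,fy=2.6))
for x in(t,c): print([(np.array(b[:3]),onz(x,b[0],b[1],79)) for b in blobs(x,"blue",8)])
E
```

```text
time: 19.63
tcp_pos: [656.3, -88.8, 24.7]
orientation: [2.221, 2.222, -0.0]
wrist_force: [0.4, 0.1, -0.1]
width: 85.2
t 19.63 tcp [656.3 -88.8  24.7] w 85.2 F [ 0.4  0.1 -0.1] M [0. 0. 0.] q [-0.3  0.6  1.5 -0.   1.  -0.3]
time: 20.63
tcp_pos: [430.6, -220.1, 134.6]
orientation: [-2.223, -2.217, 0.004]
wrist_force: [-0.4, 0.3, -0.3]
width: 85.5
time: 20.8
tcp_pos: [435.9, -218.2, 135.1]
orientation: [2.221, 2.22, 0.001]
wrist_force: [0.0, -0.1, 0.4]
width: 85.3
t 20.8 tcp [ 435.9 -218.2  135.1] w 85.3 F [ 0.  -0.1  0.4] M [-0.  -0.1  0.1] q [-0.7  0.2  1.8  0.   1.1 -0.7]
shift tool [ -0.2  -0.8 125.1] turn deg [ 0.1  0.  -0. ]
[(array([253.9, 140.8,  24. ]), array([670. , -49.1,  79. ])), (array([267.2, 145.2,  63. ]), array([656.9, -87.3,  79. ])), (array([262.4, 163.6,  29. ]), array([602.6, -73. ,  79. ]))]
[(array([247.5, 216.6,  26. ]), array([656.9, -90. ,  79. ])), (array([231.8, 233.6,  12. ]), array([ 698.3, -162.5,   79. ])), (array([264.7, 238.3,  15. ]), array([758.6, -95.9,  79. ])), (array([250.9, 244.8,  12. ]), array([ 761.8, -140.1,   79. ]))]
```

View pics/scene8.png

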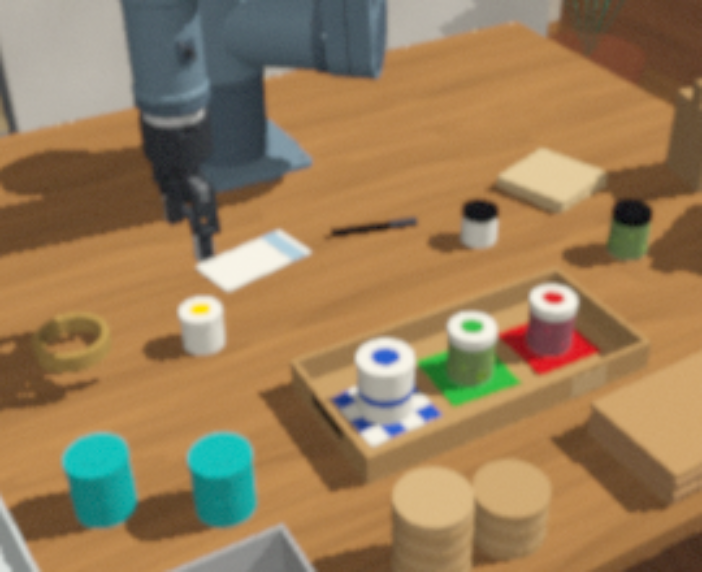

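View pics/top8.png

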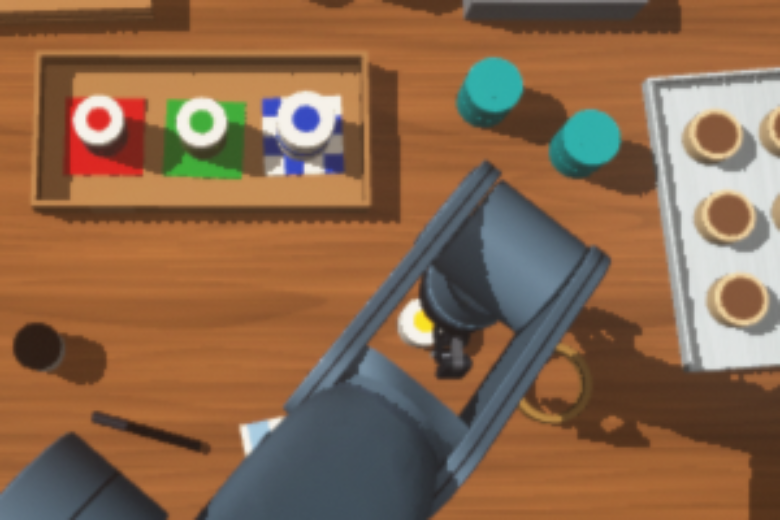

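The tub stands at (656.9,−87.3) against the mat's (656.6,−87.5). I descend on the sauce cup and grip below its lid.

```bash
python3 -m inch '[0,-1,30,0,0,0,1,0,-1,65,0,0,0,1,0,-1,95,0,0,0,1,0,-1,118,0,0,0,1,0,-1,128,0,0,0,1,0,-1,130,0,0,0,1,0,-1,130,0,0,0,1]'; python3 go.py 435.2 -218.5 5
python3 -m inch '[0,0,0,0,0,0,-1,0,0,0,0,0,0,-1,0,0,0,0,0,0,-1,0,0,0,0,0,0,-1,0,0,0,0,0,0,-1,0,0,0,0,0,0,-1,0,0,0,0,0,0,-1,0,0,0,0,0,0,-1]' 25;python3 go.py 656.3 -89 170
```

```text
time: 21.48
tcp_pos: [435.0, -217.5, 4.5]
orientation: [-2.219, -2.223, 0.0]
wrist_force: [0.2, -0.2, 0.1]
width: 85.2
t 21.48 tcp [ 435.  -217.5    4.5] w 85.2 F [ 0.2 -0.2  0.1] M [ 0. -0.  0.] q [-0.7  0.4  1.9  0.   0.8 -0.7]
shift tool [-1.   0.2 -0.5] turn deg [-0.  -0.   0.1]
time: 22.15
tcp_pos: [435.3, -218.6, 6.2]
orientation: [2.218, 2.22, 0.001]
wrist_force: [0.8, 1.2, 4.9]
width: 50.8
t 22.15 tcp [ 435.3 -218.6    6.2] w 50.8 F [0.8 1.2 4.9] M [0.1 0.  0. ] q [-0.7  0.4  1.9  0.   0.8 -0.7]
shift tool [ 129.1  221.5 -163.4] turn deg [0.1 0.1 0. ]
```

```bash
python3 -m inch '[0,0,-15,0,0,0,-1,0,0,-45,0,0,0,-1,0,0,-80,0,0,0,-1,0,0,-110,0,0,0,-1,14,24,-120,0,0,0,-1,33,56,-120,0,0,0,-1,53,90,-120,0,0,0,-1,73,124,-120,0,0,0,-1,93,158,-120,0,0,0,-1,112,190,-120,0,0,0,-1,124,210,-120,0,0,0,-1,130,221,-120,0,0,0,-1]'; 
python3 -m inch '[0,0,0,0,0,0,-1,0,0,0,0,0,0,-1,0,0,0,0,0,0,-1,0,0,0,0,0,0,-1,0,0,0,0,0,0,-1]'; python3 go.py 656.3 -88.8 92
python3 - <<'E'
from h import *
c=cam("scene"); cv2.imwrite("pics/scene9.png",cv2.resize(c["pixels"][80:300,130:400],None,fx=2.6,fy=2.6))
E
python3 go.py 656.3 -88.8 92
```

```text
time: 23.15
tcp_pos: [657.8, -85.4, 125.2]
orientation: [2.217, 2.224, 0.003]
wrist_force: [-0.8, 0.1, -2.1]
width: 50.7
time: 23.57
tcp_pos: [654.5, -88.5, 125.0]
orientation: [-2.222, -2.221, 0.0]
wrist_force: [-0.3, -0.2, -0.6]
width: 51.2
t 23.57 tcp [654.5 -88.5 125. ] w 51.2 F [-0.3 -0.2 -0.6] M [0. 0. 0.] q [-0.3  0.5  1.4 -0.   1.2 -0.3]
shift tool [-0.3  1.8 33. ] turn deg [-0.  0. -0.]
t 23.62 tcp [654.6 -88.5 125.1] w 51.2 F [ 0.6  0.5 -1.7] M [-0.  -0.1  0. ] q [-0.3  0.5  1.4 -0.   1.2 -0.3]
shift tool [-0.3  1.7 33.1] turn deg [ 0.  0. -0.]
```

View pics/scene9.png

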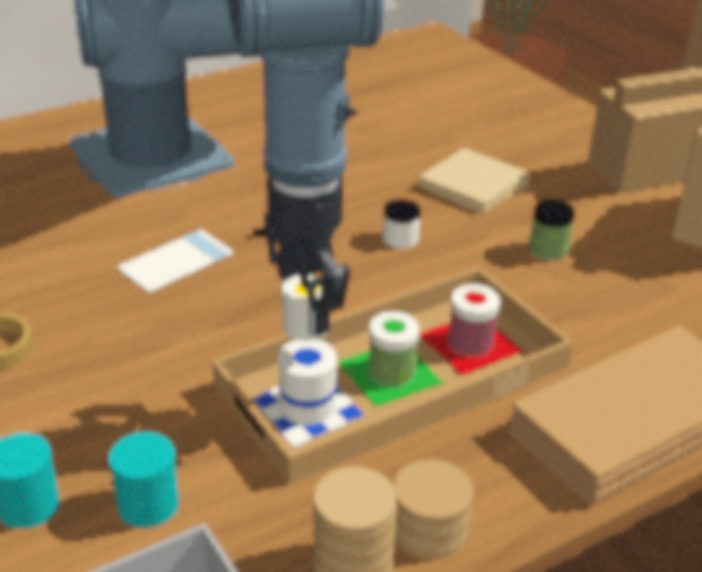

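The cup is upright directly over the tub. I lower it onto the lid, slowly at the end.

```bash
python3 -m inch '[0,0.5,12,0,0,0,-1,0,1,24,0,0,0,-1,0,1.5,33,0,0,0,-1,0,1.5,34,0,0,0,-1,0,1.5,34,0,0,0,-1,0,1.5,34,0,0,0,-1]';  python3 go.py 656.3 -88.8 85.2
python3 -m inch '[0,0,1,0,0,0,-1,0,0,2,0,0,0,-1,0,0,3,0,0,0,-1,0,0,4,0,0,0,-1,0,0,4,0,0,0,-1,0,0,4,0,0,0,-1]';  python3 go.py 656.3 -88.8 85.2
```

```text
time: 24.12
tcp_pos: [656.7, -87.7, 90.3]
orientation: [-2.22, -2.222, 0.001]
wrist_force: [0.8, -0.0, -0.1]
width: 50.7
t 24.12 tcp [656.7 -87.7  90.3] w 50.7 F [ 0.8 -0.  -0.1] M [-0.  -0.1 -0. ] q [-0.3  0.6  1.4 -0.   1.2 -0.3]
shift tool [-1.1 -0.4  5.1] turn deg [-0. -0.  0.]
time: 24.62
tcp_pos: [656.7, -87.7, 86.7]
orientation: [2.221, 2.222, 0.0]
wrist_force: [0.1, -0.2, -1.5]
width: 50.8
t 24.62 tcp [656.7 -87.7  86.7] w 50.8 F [ 0.1 -0.2 -1.5] M [ 0. -0.  0.] q [-0.3  0.6  1.4  0.   1.1 -0.3]
shift tool [-1.1 -0.4  1.5] turn deg [ 0. -0.  0.]
```

```bash
python3 -m inch '[-0.5,0,0,0,0,0,-1,-0.5,0,0.6,0,0,0,-1,-0.5,0,1.2,0,0,0,-1,-0.5,0,1.8,0,0,0,-1,-0.5,0,1.8,0,0,0,-1]';  python3 go.py 656.3 -88.8 85.2
```

```text
time: 25.03
tcp_pos: [656.8, -88.2, 85.3]
orientation: [2.22, 2.222, 0.0]
wrist_force: [-1.8, 0.9, 1.9]
width: 51.1
t 25.03 tcp [656.8 -88.2  85.3] w 51.1 F [-1.8  0.9  1.9] M [0.  0.1 0.1] q [-0.3  0.6  1.4 -0.   1.1 -0.3]
shift tool [-0.6 -0.5  0.1] turn deg [0. 0. 0.]
```

```bash
python3 -m inch '[0,0,0,0,0,0,0.4,0,0,0,0,0,0,0.6,0,0,0,0,0,0,0.8,0,0,0,0,0,0,1,0,0,0,0,0,0,1,0,0,0,0,0,0,1,0,0,0,0,0,0,1]';  python3 go.py
python3 -m inch '[0,0,-8,0,0,0,1,0,0,-30,0,0,0,1,0,0,-60,0,0,0,1,0,0,-95,0,0,0,1,0,0,-110,0,0,0,1,0,-30,-110,0,0,0,1,0,-65,-110,0,0,0,1,0,-105,-110,0,0,0,1,0,-145,-110,0,0,0,1,0,-180,-110,0,0,0,1,0,-200,-110,0,0,0,1,0,-200,-110,0,0,0,1]'
python3 -m inch '[-30,-10,0,0,0,0,1,-65,-20,0,0,0,0,1,-105,-30,0,0,0,0,1,-140,-40,0,0,0,0,1,-150,-50,0,0,0,0,1,-150,-50,0,0,0,0,1,-150,-50,0,0,0,0,1]';  python3 go.py
python3 - <<'E'
from h import *
np.set_printoptions(precision=1,suppress=True)
c=cam("scene"); cv2.imwrite("pics/scene10.png",cv2.resize(c["pixels"][80:300,100:370],None,fx=2.6,fy=2.6))
t=cam("top"); cv2.imwrite("pics/top10.png",cv2.resize(t["pixels"][80:300,70:420],None,fx=2.2,fy=2.2))
for x in(t,c):
  for k,z in(("green",75),("red",75),("yellow",129)): print(k,[(np.array(b[:3]),onz(x,b[0],b[1],z)) for b in blobs(x,k,5)])
E
```

```text
time: 25.62
tcp_pos: [656.7, -88.2, 84.8]
orientation: [-2.221, -2.222, 0.0]
wrist_force: [-0.7, 0.3, 0.4]
width: 85.3
t 25.62 tcp [656.7 -88.2  84.8] w 85.3 F [-0.7  0.3  0.4] M [ 0. -0. -0.] q [-0.3  0.6  1.4 -0.   1.1 -0.3]
time: 26.62
tcp_pos: [452.8, -87.6, 195.6]
orientation: [-2.22, -2.221, 0.002]
wrist_force: [-0.2, -0.4, -1.0]
width: 85.6
time: 27.2
tcp_pos: [407.1, -239.1, 195.3]
orientation: [2.223, 2.219, 0.001]
wrist_force: [-0.5, 0.2, 0.2]
width: 85.3
t 27.2 tcp [ 407.1 -239.1  195.3] w 85.3 F [-0.5  0.2  0.2] M [-0.  0. -0.] q [-0.8  0.1  1.8  0.   1.2 -0.8]
green [(array([228.6, 156.4, 493. ]), array([624.8,  23.7,  75. ])), (array([227. , 146.4,  55. ]), array([654.5,  28.5,  75. ]))]
red [(array([190.7, 155.2, 489. ]), array([628.4, 132.7,  75. ])), (array([187.5, 145.5,  52. ]), array([657.2, 142.5,  75. ]))]
yellow [(array([268. , 140.3,  56. ]), array([657.1, -87.1, 129. ]))]
green [(array([281., 205.,  17.]), array([655.4,  25.4,  75. ])), (array([278.7, 225.6, 322. ]), array([730.2, -32.4,  75. ]))]
red [(array([312.3, 194.2,  12. ]), array([658.3, 139.3,  75. ])), (array([310.1, 214.1, 274. ]), array([733.2,  74. ,  75. ]))]
yellow [(array([248. , 202.6,  22. ]), array([657.9, -88.9, 129. ]))]
```

View pics/scene10.png

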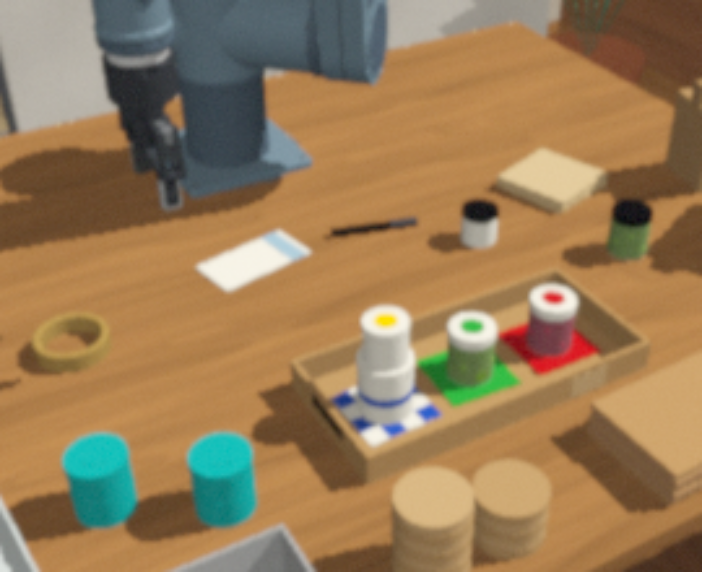

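View pics/top10.png

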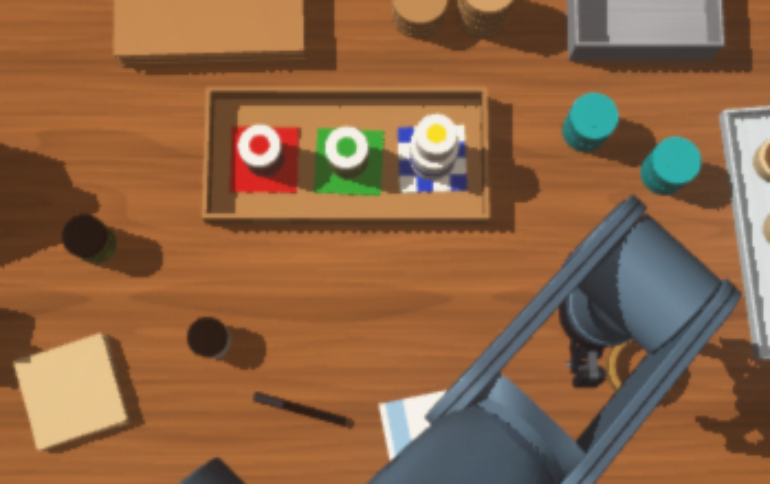

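All four items stand upright on their mats, with the yellow sticker at (657.1,−87.1) over the tub at (656.9,−87.3). The black-lidded jar and cup haven't moved and the arm is clear, so I hand in.

Run:
```python
from station import order, status
print(order.finish_job()); print(status.read_state()["time"])
```

```text
the job is handed in; nothing more can be done
None
the job is handed in; nothing more can be done
```

The order is packed and handed in after about 27 s on the robot's clock. I placed the pickle jar, then the beet jar, then the soup tub, and last the sauce cup on the tub's lid, lowering each slowly until it touched before letting go.

The last top-view checks showed every item upright and close to the centre of its spot:

| Item | Distance from centre |
|---|---|
| Pickle jar on the green mat | about 2 mm |
| Beet jar on the red mat | about 1.5 mm |
| Soup tub on the checked mat | under 1 mm |
| Sauce cup on the tub's lid | under 1 mm |

- **Other items:** the black-lidded jar, the black-lidded cup and the turquoise tubs were not touched, and they look unmoved in the pictures.
- **Disagreements:** the two cameras differed by about 2–3 mm in y for most of these positions and nearly 4 mm for the green mat. No check failed.
- **Sauce cup grip:** the grip width of 50.8 mm did not show whether the fingers held the cup's body or the edge of its lid. It stayed upright throughout.

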